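# Shut the loaded microcentrifuge and start it

### The arm

A 7-joint arm with a two-finger parallel gripper is mounted at the origin on the work surface. World frame = base frame: x ahead of the robot, y to its left, z up, the work surface at z = 0. Lengths are in m, angles in rad, forces in N, time in s.
With the tool pointing down it reaches from about 0.425 to 0.95 m from the base axis. Payload 16.7 kg.
Tool frame: the origin (TCP) lies between the finger pads; the fingertips stand 14 mm ahead of it and the grasp point (between the pads) lies 5 mm behind it; z points along the fingers, y is the line along which they close (so a half turn about z gives the same grasp; the last joint's range is limited). The gripper opens to 94 mm and grips with 3 to 60 N. Pads are 16 mm wide; open, the fingers measure 119 mm over their backs; the gripper's body (75 mm by 177 mm) begins 78 mm behind the grasp point.
Start: joints at [1.008, 0.426, 0.074, 1.606, -0.034, 1.111, -0.067], TCP at [0.271, -0.618, 0.219] pointing down, gripper open.
Joint ranges: [-2.85, 2.85], [-0.5, 2.14], [-1.23, 1.37], [0.21, 2.46], [-1.02, 4.16], [0.16, 2.05], [-2.73, 2.73]. Speed limits (rad/s): [1.89, 1.89, 2.39, 2.39, 3.01, 3.01, 3.01].

### API

Orientations are given as a rotation vector (axis times angle).
In Python, from bench import ctrl gives the robot as it stands.
- The arm moves only by the tool servo_tool, never from a script. Its argument "deltas" is a list that holds one entry, the list of rows, each a list of 5 numbers: the shift along the tool's x, y, z in m, then the turn about the tool's z in degrees, then the finger opening in m, from 0 to 0.094. A call has exactly 8 rows; each row is the pose to reach, as a shift and turn from the pose commanded when the call began, along the tool's axes at that moment; what a row does not reach only later rows make up. A row lasts 1/12 s, in which the tool goes at most 41.7 mm and 7.16 degrees, less where a joint would pass 70% of its speed; a pose out of reach is approached as far as the arm can. A call with a gripper value outside its range is refused whole. The fingers move at their own pace and stop on an object; "force" is the grip in N (left out, the last holds). Time passes only in rows, so rows that repeat a pose let the fingers close, or fill a call up. It gives the time, the measured TCP pose, the force, the opening and the grip force at its end, in the units of the state.
- ctrl.get_obs(): the state, without advancing time (a new reading comes with each control period).
- ctrl.camera(name): name is "side" or "top"; returns a dict with "pixels" (480x640x3 uint8, red, green, blue), "mtx" (3x3 intrinsics, pixels), "k1" (the pictures are not rectified: a ray, as slopes to the right and down, at radius r is drawn at 1 + k1 r^2 times it, then the intrinsics apply), "R" (3x3) and "t" (3): a world point X has camera coordinates R X + t. Camera axes: x right, y down, z forward; pixel columns grow to the right and rows downward; lengths in m; the calibration is good to about 2 mm. A picture is of the moment at which its call begins. There is no depth.
- ctrl.job_done(): hands the job in; it is judged then, once.
The state is a dict: "time": time; "q": joint angles; "dq": joint speeds; "tau": joint torques, N m; "position": TCP position; "ee_rot": TCP orientation; "wrist_force": force on the tool from outside, world axes, zero at the start; "ft_torque": the same for the moment, N m; "opening": finger opening in m; "grip_force": force on a finger pad.
Only numpy, scipy, OpenCV 4.12 (cv2) and the standard library are available. Lean on these libraries where they do the work, as an engineer would, in place of code of your own. Each camera call takes 0.05 s, during which the arm holds its last target. There are 200 camera calls.

### The job

The microcentrifuge on the bench is loaded and its hinged lid stands open: with the fingertips, push the lid over and down on its outside, without slamming it, until its catch snaps and it is fully shut, then press the start key (the larger of the two round keys on the sloping front panel) right down and let it come up again. Touch neither the inside of the lid nor the small lid-release key, and grip, lift or shift nothing: the machine stays where it stands, and so do the tube rack, the bottle and the petri dish beside it.

Things in the scene. Friction and masses are not known exactly. Their poses are not given: they have to be found in the camera images.
- centrifuge: white benchtop microcentrifuge, 240 mm deep (x), 200 wide (y), 3.8 kg, loose on rubber feet. Origin: centre of its underside; front with the keys faces its -x (to the robot, turned up to 0.35 rad), z up. Deck round the rotor bowl: 121 mm high, x -45 to 120 mm. Before it (x -120 to -45 mm) the key panel slopes up 22 degrees, 75 mm high in front, 105 mm at the deck. 151 mm high when shut
- lid (a joint): opening angle of the lid, rad: 0 fully shut, 0.7 to 1.15 at the start, 1.25 at its stop. A stiff hinge (0.42 N m of friction) keeps it wherever it is left; 1 to 3 N at lid_push swing it. Below 0.06 rad (the front edge's last 10 mm) a sprung roller catch resists: about 7 N straight down at lid_push snap it past, and it then holds the lid shut
- lid_hinge (a point): middle of the hinge line (along the centrifuge's y) at x = 112, y = 0, z = 123 mm of the centrifuge. The lid is a grey slab with rounded edges, 196 mm wide, reaching 165 mm from the hinge line to its front edge; its outer face lies 28 mm outside the plane of the hinge line (above it when shut). Open, it leans to the robot, its outer face looking up and away from the robot
- lid_push (a point): point on the lid's outer face, on its centre line, 135 mm from the hinge line and 30 mm from the front edge; it moves with the lid. Its frame turns with the lid (x along the lid from front edge to hinge, z outward from the outer face)
- lid_inside: black inner lining of the lid with its rubber seal, a 167 x 188 x 6 mm panel that covers the lid's inner side; origin on the hinge line. Not to be touched
- start_key_top (a point): middle of the top of the start key: the larger round white key, 30 mm across, on the panel's right half as seen from the robot (55 mm to the centrifuge's -y), standing 9 mm proud of the slope; z of the point points out of the panel (22 degrees from vertical towards the front). Key top about 98 mm above the bench
- start_key (a joint): travel of the start key, m: 0 up, 0.004 right down (spring, about 4 N when fully down, returns by itself)
- release_key_top (a point): middle of the top of the small lid-release key, round, white, 18 mm across, on the panel's left half (55 mm to the centrifuge's +y), 110 mm from the start key, 9 mm proud. Leave alone
- release_key (a joint): travel of the lid-release key, m: 0 up, 0.004 down
- tube_rack: white rack of small tubes, 70 mm (its x) x 110 mm (its y), 57 mm high over the tubes, loose beside the machine. Origin: centre of its underside
- sample_bottle: white wide-mouth bottle with a yellow screw cap, 68 mm across, 114 mm high, loose beside the machine. Origin: centre of its underside
- petri_dish: closed clear petri dish, 91 mm across, 16 mm high, loose beside the machine. Origin: centre of its underside

How it is judged:
On the way, in this order (a step that is already met when the one before it is completed fails the run):
1. the lid is fully shut, past its catch (value of joint lid below 0.02 rad), for 0.2 s.
2. the start key is pressed right down (value of joint start_key above 0.003 m), for 0.05 s.
At the end, for the whole second after the job is handed in: the lid is shut to within 0.02 rad (3 mm at its front edge), both keys are up again (within 1 mm), the centrifuge stands level and at rest within 20 mm of its place, and the rack, the bottle and the dish are within 20 mm of theirs (value of joint lid below 0.02 rad and value of joint each of start_key, release_key below 0.001 m and angle between centrifuge's own z axis and vertical below 0.03 rad and linear speed of centrifuge below 0.02 m/s and not (distance of centrifuge from where it was at the start of the episode above 0.02 m) and not (distance of tube_rack from where it was at the start of the episode above 0.02 m) and not (distance of sample_bottle from where it was at the start of the episode above 0.02 m) and not (distance of petri_dish from where it was at the start of the episode above 0.02 m)); the robot touches nothing.
It fails at once if a wrong key press: the start key while the lid is not fully shut, or the lid-release key (more than 2 mm) at any time ((value of joint start_key above 0.0025 m and value of joint lid above 0.03 rad) or value of joint release_key above 0.002 m).
It fails at once if the inside of the lid is touched, as in gripping the lid by its edge (contact force between any of the fingers, the arm and lid_inside above 1 N).
It fails at once if the lid is slammed: closing faster than 3 rad/s (0.5 m/s at its edge) before it meets the catch (velocity of joint lid below -3 rad/s and value of joint lid above 0.07 rad).
It fails at once if the centrifuge is shoved more than 20 mm, lifted or tipped (distance of centrifuge from where it was at the start of the episode above 0.02 m or angle between centrifuge's own z axis and vertical above 0.06 rad).
It fails at once if the rack, bottle or dish is moved more than 20 mm, lifted or tipped (distance of any of tube_rack, sample_bottle, petri_dish from where it was at the start of the episode above 0.02 m or angle between any of tube_rack, sample_bottle, petri_dish's own z axis and vertical above 0.2 rad).
It also fails if it takes over 45 s, if anything falls off the work surface, if the arm or the gripper's body presses on something with over 40 N, if the wrist force passes 120 N, or if a joint passes its speed limit or range.

## Working session

There is one attempt and no reset: what is moved stays moved. The work goes in short steps, Python scripts to look and compute and a tool call to move; the robot and the scene stay as the last step left them, time stands still between calls to the robot, and variables do not carry over. Pictures are saved under pics/ and viewed, at most 10 in all, crops included, and the job is handed in when it is done.

Besides the shell and the picture viewer there is one more tool, called after "Request:" as name([rows], argument=value, ...), one row to a line, values as JSON. servo_tool: Moves the arm, as the interface text tells. Its arguments: {"type":"object","properties":{"deltas":{"type":"array"},"force":{"type":"number"}},"required":["deltas"]}

```bash
mkdir -p pics; python3 - <<'E'
from bench import ctrl
import cv2
o=ctrl.get_obs(); print({k:o[k] for k in('time','position','ee_rot','opening')})
for n in('side','top'):
    c=ctrl.camera(n); cv2.imwrite(f'pics/{n}0.png',c['pixels'][:,:,::-1]); print(n,c['mtx'],c['k1'],c['R'],c['t'])
E
```

```text
{'time': 0.0, 'position': array([ 0.27123007, -0.61765516,  0.21878628]), 'ee_rot': array([-3.07342749e+00, -6.45124399e-01,  4.97968222e-04]), 'opening': 0.09390787509847595}
side [[614.25487963   0.         324.12839797]
 [  0.         614.25487963 229.06270803]
 [  0.           0.           1.        ]] -0.06483735494758763 [[ 0.99914014 -0.04105024 -0.00581919]
 [-0.03261469 -0.69152947 -0.72161158]
 [ 0.02559819  0.72118088 -0.69227369]] [-0.54068995  0.12728361  1.2241399 ]
top [[507.24102915   0.         315.28552273]
 [  0.         507.24102915 244.40365167]
 [  0.           0.           1.        ]] -0.06623639374566517 [[ 4.26236264e-03 -9.99369504e-01 -3.52480722e-02]
 [-9.93117662e-01 -1.04808830e-04 -1.17120870e-01]
 [ 1.17043331e-01  3.55046947e-02 -9.92491952e-01]] [0.06598689 0.57636837 1.01959924]
```

View pics/side0.png

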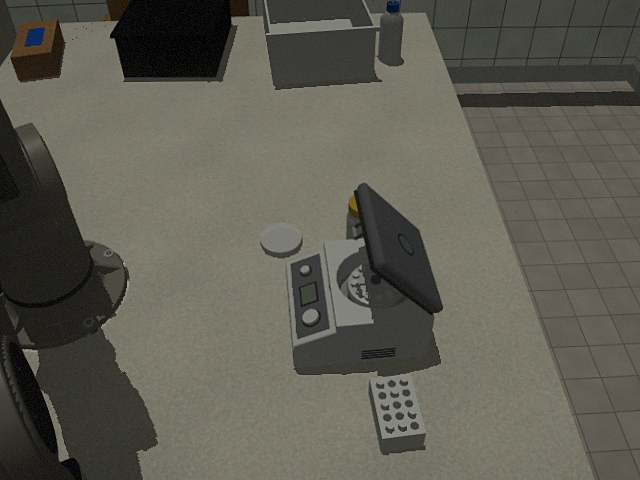

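View pics/top0.png

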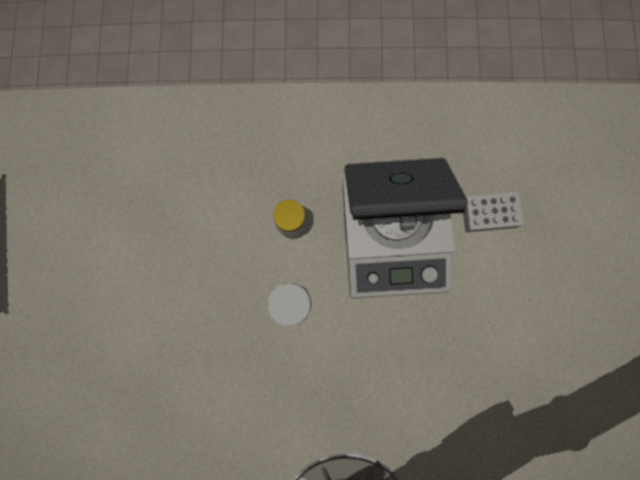

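The side view shows the release key at about (306,270), the start key at (310,317), and the lid's front edge around (362,187)–(372,270). In the top view the release key is at (373,278), the start key at (430,274), and the lid's front edge runs (354,213)–(465,208). The bottle is on the +y side and the rack on the −y side. Next I'll triangulate.

```bash
cat > h.py <<'E'
import numpy as np, cv2
from bench import ctrl
def cam(n):
    c=ctrl.camera(n); c['d']=np.array([c['k1'],0,0,0,0.]); return c
def tri(a,pa,b,pb):
    u=[cv2.undistortPoints(np.array([[p]],float),c['mtx'],c['d']).reshape(2,1) for c,p in((a,pa),(b,pb))]
    P=[np.c_[c['R'],c['t']] for c in(a,b)]
    X=cv2.triangulatePoints(P[0],P[1],u[0],u[1]).ravel(); return X[:3]/X[3]
def proj(c,X): return cv2.projectPoints(np.array(X,float).reshape(-1,3),cv2.Rodrigues(c['R'])[0],c['t'],c['mtx'],c['d'])[0].reshape(-1,2)
def plane(c,p,z):
    u=cv2.undistortPoints(np.array([[p]],float),c['mtx'],c['d']).ravel()
    d=c['R'].T@[*u,1]; o=-c['R'].T@c['t']; return o+d*(z-o[2])/d[2]
E
python3 - <<'E'
from h import *
s,t=cam('side'),cam('top')
def blob(c,p,r=14):
    x,y=p; g=cv2.cvtColor(c['pixels'],cv2.COLOR_RGB2GRAY)[y-r:y+r,x-r:x+r]
    _,m=cv2.threshold(g,0,255,cv2.THRESH_OTSU); n,l,st,ce=cv2.connectedComponentsWithStats(m)
    i=l[r,r]; print(p,st[i],ce[i]+[x-r,y-r]); return ce[i]+[x-r,y-r]
K={}
for n,a,b,r in(('start',(310,317),(430,274),13),('rel',(306,270),(373,278),9)):
    K[n]=(tri(s,blob(s,a,r),t,blob(t,b,r)));print(n,K[n],plane(t,blob(t,b,r),.098))
cv2.imwrite('pics/s1.png',cv2.resize(s['pixels'][160:390,270:460,::-1],None,fx=2.5,fy=2.5,interpolation=2))
cv2.imwrite('pics/t1.png',cv2.resize(t['pixels'][140:310,330:530,::-1],None,fx=3,fy=3,interpolation=2))
E
```

```text
(310, 317) [  5   5  16  14 171] [309.61403509 315.5380117 ]
(430, 274) [  5   7  16  14 170] [429.5 274.5]
(430, 274) [  5   7  16  14 170] [429.5 274.5]
start [ 0.51030081 -0.15634484  0.0965543 ] [ 0.51026824 -0.1560697   0.098     ]
(306, 270) [ 3  4  9  8 52] [304.34615385 268.63461538]
(373, 278) [ 5  5  9  9 66] [372.87878788 278.03030303]
(373, 278) [ 5  5  9  9 66] [372.87878788 278.03030303]
rel [ 0.50328009 -0.04678523  0.09703209] [ 0.5033448  -0.04670403  0.098     ]
```

View pics/s1.png

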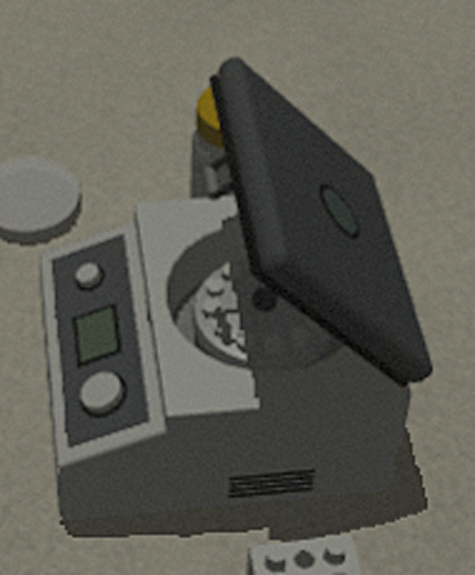

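View pics/t1.png

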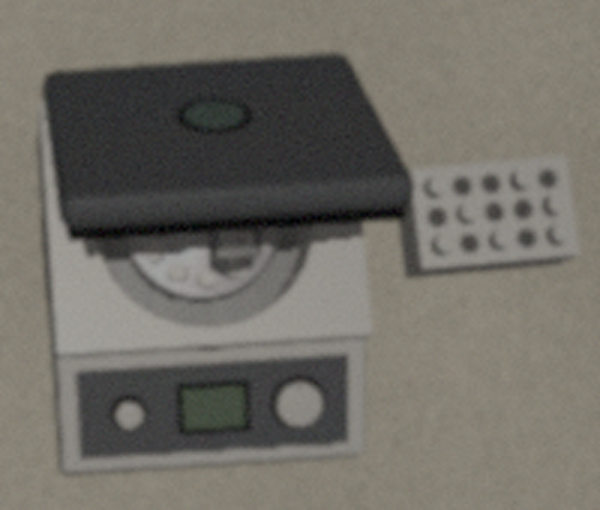

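The crops give the lid's front outer corners. In the side image they are about (364,184) far and (384,265) near; in the top image, about (353,208) far and (465,202) near.

```bash
python3 - <<'E'
from h import *
s,t=cam('side'),cam('top')
f=tri(s,(364,184),t,(353,208)); n=tri(s,(384,265),t,(465,202)); print(f,n)
yaw=np.arctan2(.00702,.10956);ex=np.array([np.cos(yaw),np.sin(yaw),0]);ey=np.array([-ex[1],ex[0],0])
O=np.array([.50679,-.10156,0])+.086*ex; print('yaw',yaw,'O',O)
m=(f+n)/2; x=(m-O)@ex*1e3; z=m[2]*1e3; print('mid in cf',x,(m-O)@ey,z)
a=np.arctan2(z-123,112-x); print('r',np.hypot(z-123,112-x),'theta',a-np.arctan2(28,165))
# check: projected model points with this theta
th=a-np.arctan2(28,165)
W=lambda u,y,h:O+ex*(.112-u*np.cos(th)+h*np.sin(th))+ey*y+np.array([0,0,.123+u*np.sin(th)+h*np.cos(th)])
for y in(-.098,.098):
  for u in(.165,0): print(y,u,proj(s,W(u,y,.028)),proj(t,W(u,y,.028)))
print('push',W(.135,0,.028),'start')
b=plane(t,(289,215),.114);print('bottle',b,'dish',plane(t,(289,304),.016),'rack',plane(t,(495,211),.05))
E
```

```text
[ 0.61078239 -0.00257419  0.25879116] [ 0.62349976 -0.18834849  0.25271944]
yaw 0.06398700834905979 O [ 0.592614   -0.09606087  0.        ]
mid in cf 24.515210201737155 -0.0009700373650064513 255.75529969741095
r 158.98917586991774 theta 0.8200295927254334
-0.098 0.165 [[380.1561446  262.90732585]] [[469.20075873 202.30780043]]
-0.098 0 [[443.15128435 307.24170685]] [[446.52474434 156.8786778 ]]
0.098 0.165 [[360.81899336 180.31600496]] [[349.67582768 209.92216113]]
0.098 0 [[417.86691168 225.9981011 ]] [[343.58890628 163.50690007]]
push [ 0.63290708 -0.09347911  0.240809  ] start
bottle [0.62434362 0.11569586 0.114     ] dish [0.45279556 0.12247535 0.016     ] rack [ 0.64370536 -0.30300186  0.05      ]
```

Request:
servo_tool([
  [[0,0,-0.04,0,0],[0,0,-0.08,0,0],[0,0,-0.12,5,0],[0.03,-0.0175,-0.12,10,0],[0.06,-0.035,-0.12,15,0],[0.09,-0.0525,-0.12,20,0],[0.12,-0.07,-0.12,20,0],[0.15,-0.0875,-0.12,20,0]],
], force=10)

```text
time: 0.97
position: [0.3742, -0.4761, 0.3396]
ee_rot: [3.14, 0.1, 0.0]
wrist_force: [2.0, 0.1, 0.6]
opening: 0.0442
grip_force: 0.0
```

Request:
servo_tool([
  [[0.019,-0.023,0,0,0],[0.038,-0.046,0,0,0],[0.057,-0.069,0,0,0],[0.076,-0.092,0,0,0],[0.095,-0.115,0,0,0],[0.114,-0.138,0,0,0],[0.133,-0.161,0,0,0],[0.152,-0.184,0,0,0]],
])

```text
time: 1.63
position: [0.5139, -0.2828, 0.3396]
ee_rot: [3.14, 0.101, 0.0]
wrist_force: [0.2, -0.4, 0.3]
opening: 0.0006
grip_force: 0.0
```

Request:
servo_tool([
  [[0.019,-0.023,0,0,0],[0.038,-0.046,0,0,0],[0.057,-0.069,0,0,0],[0.076,-0.092,0,0,0],[0.095,-0.115,0,0,0],[0.114,-0.138,0,0,0],[0.133,-0.16,0,0,0],[0.151,-0.182,0,0,0]],
])

```text
time: 2.3
position: [0.653, -0.0915, 0.3395]
ee_rot: [-3.14, -0.102, -0.0]
wrist_force: [-0.3, -0.2, 0.9]
opening: 0.0003
grip_force: 0.0
```

```bash
python3 - <<'E'
from h import *
s=cam('side'); o=ctrl.get_obs()
print(o['position'],proj(s,o['position']+[0,0,-.014]))
cv2.imwrite('pics/s2.png',cv2.resize(s['pixels'][80:400,240:480,::-1],None,fx=1.8,fy=1.8,interpolation=2))
E
```

```text
[ 0.65522949 -0.08544714  0.33886732] [[398.42889904 184.43785113]]
```

View pics/s2.png

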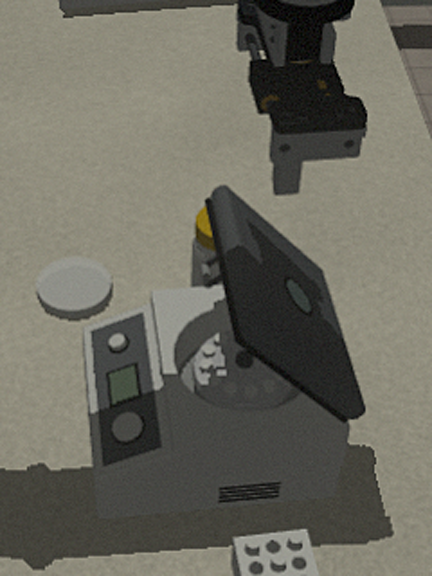

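Request:
servo_tool([
  [[-0.004,0.002,0.012,0,0],[-0.008,0.004,0.025,0,0],[-0.012,0.006,0.04,0,0],[-0.015,0.006,0.05,0,0],[-0.015,0.006,0.06,0,0],[-0.015,0.006,0.068,0,0],[-0.015,0.006,0.074,0,0],[-0.015,0.006,0.078,0,0]],
])

```text
time: 3.02
position: [0.638, -0.0996, 0.2612]
ee_rot: [-3.14, -0.102, -0.001]
wrist_force: [0.1, 0.6, 2.1]
opening: 0.0002
grip_force: 1.2
```

Request:
servo_tool([
  [[-0.002,-0.002,0.006,0,0],[-0.005,-0.004,0.011,0,0],[-0.01,-0.004,0.016,0,0],[-0.014,-0.004,0.0195,0,0],[-0.018,-0.004,0.023,0,0],[-0.022,-0.004,0.027,0,0],[-0.026,-0.004,0.031,0,0],[-0.03,-0.004,0.035,0,0]],
])

```text
time: 3.68
position: [0.6071, -0.0976, 0.2262]
ee_rot: [-3.14, -0.102, -0.0]
wrist_force: [1.7, 0.8, 1.4]
opening: 0.0007
grip_force: 0.8
```

Request:
servo_tool([
  [[-0.003,0,0.004,0,0],[-0.006,0,0.008,0,0],[-0.008,0,0.012,0,0],[-0.011,0,0.016,0,0],[-0.014,0,0.021,0,0],[-0.017,0,0.026,0,0],[-0.019,0,0.031,0,0],[-0.021,0,0.036,0,0]],
])

```text
time: 4.35
position: [0.586, -0.0992, 0.1899]
ee_rot: [3.14, 0.101, -0.001]
wrist_force: [-0.8, 0.7, 2.3]
opening: 0.0004
grip_force: 0.9
```

```bash
python3 - <<'E'
from h import *
s=cam('side'); o=ctrl.get_obs()
print(o['position'],o['wrist_force'])
cv2.imwrite('pics/s3.png',cv2.resize(s['pixels'][120:400,240:480,::-1],None,fx=2,fy=2,interpolation=2))
E
```

```text
[ 0.5853969  -0.09918085  0.18893117] [ 0.33432131  0.21566862 -0.05530159]
```

View pics/s3.png

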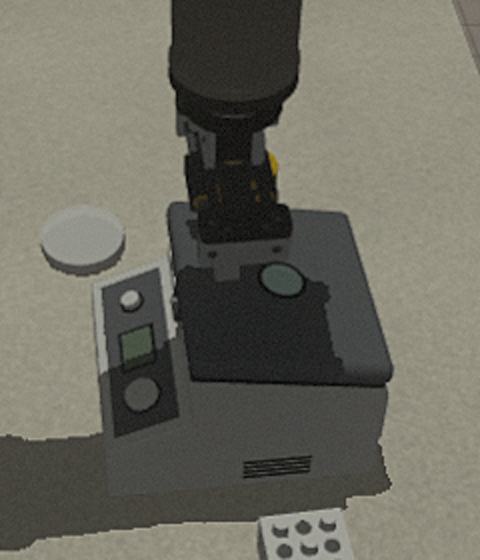

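The side view shows the lid nearly closed (about 0.2 rad), with the fingertips on its outer face near the front edge at crop (225,270). I'll press it home slowly.

Request:
servo_tool([
  [[-0.002,0,0.003,0,0],[-0.004,0,0.006,0,0],[-0.006,0,0.009,0,0],[-0.008,0,0.012,0,0],[-0.01,0,0.015,0,0],[-0.011,0,0.018,0,0],[-0.011,0,0.021,0,0],[-0.011,0,0.023,0,0]],
])

```text
time: 5.07
position: [0.5745, -0.0998, 0.1675]
ee_rot: [3.14, 0.101, -0.003]
wrist_force: [-6.9, 0.4, 8.9]
opening: 0.0005
grip_force: 4.4
```

Request:
servo_tool([
  [[0,0,0.001,0,0],[0,0,0.002,0,0],[0,0,0.003,0,0],[0,0,0.003,0,0],[0,0,0.003,0,0],[0,0,0.003,0,0],[0,0,0.003,0,0],[0,0,0.003,0,0]],
])

```text
time: 5.73
position: [0.5748, -0.0999, 0.165]
ee_rot: [3.14, 0.101, -0.002]
wrist_force: [-9.3, 0.4, 16.5]
opening: 0.0005
grip_force: 8.2
```

Request:
servo_tool([
  [[-0.001,0,0.001,0,0],[-0.001,0,0.001,0,0],[-0.001,0,0.001,0,0],[-0.001,0,-0.004,0,0],[-0.001,0,-0.012,0,0],[-0.001,0,-0.024,0,0],[-0.001,0,-0.036,0,0],[-0.001,0,-0.045,0,0]],
])

```text
time: 6.4
position: [0.575, -0.0998, 0.2113]
ee_rot: [3.14, 0.102, 0.002]
wrist_force: [-0.2, -0.1, -0.4]
opening: 0.0005
grip_force: 0.0
```

```bash
python3 - <<'E'
from h import *
s=cam('side'); t=cam('top'); o=ctrl.get_obs()
print(o['position'],o['wrist_force'])
yaw=.064;ex=np.array([np.cos(yaw),np.sin(yaw),0]);ey=np.array([-ex[1],ex[0],0]);O=np.array([.5926,-.0961,0])
P=lambda x,y,z:O+ex*x+ey*y+np.array([0,0,z])
im=cv2.resize(s['pixels'][200:400,260:480,::-1],None,fx=3,fy=3,interpolation=2)
for th in (0,.06):
  for y in(-.098,.098):
    x=.112-.165*np.cos(th)+.028*np.sin(th); z=.123+.165*np.sin(th)+.028*np.cos(th)
    q=(proj(s,P(x,y,z))[0]-[260,200])*3; print(th,y,q)
cv2.imwrite('pics/s4.png',im)
E
```

```text
[ 0.57554051 -0.09988213  0.21167063] [ 0.66713072 -0.05822851 -0.35286258]
0 -0.098 [214.73305679 341.4417663 ]
0 0.098 [178.52082485  90.59215563]
0.06 -0.098 [218.45321429 329.63028174]
0.06 0.098 [181.56239893  78.73248451]
```

View pics/s4.png

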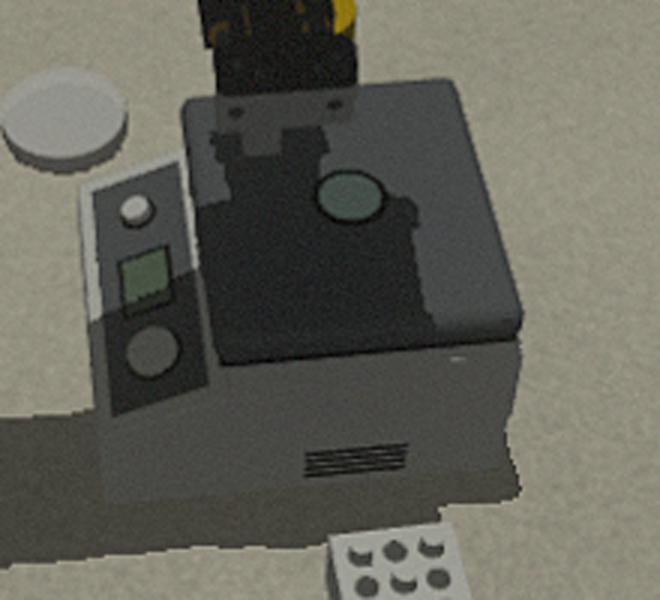

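The lid corners at about (187,100) and (222,345) in the crop match the shut position. With the tip stopped at z = 0.151 under 16 N, the catch is past. Next is the start key.

Request:
servo_tool([
  [[-0.01,0.007,0,0,0],[-0.02,0.014,0,0,0],[-0.032,0.022,0,0,0],[-0.044,0.03,0,0,0],[-0.056,0.038,0,0,0],[-0.066,0.046,0,0,0],[-0.075,0.052,0,0,0],[-0.075,0.052,0,0,0]],
])

```text
time: 7.17
position: [0.5012, -0.1585, 0.2096]
ee_rot: [3.14, 0.098, -0.001]
wrist_force: [1.2, -0.4, 0.6]
opening: 0.0
grip_force: 0.0
```

Request:
servo_tool([
  [[0,0,0.012,0,0],[0,0,0.025,0,0],[0,0,0.04,0,0],[0,0,0.055,0,0],[0,0,0.07,0,0],[0,0,0.08,0,0],[0,0,0.088,0,0],[0,0,0.09,0,0]],
])

```text
time: 7.83
position: [0.5028, -0.1562, 0.1184]
ee_rot: [-3.139, -0.102, 0.002]
wrist_force: [-0.2, 0.2, -0.1]
opening: 0.0005
grip_force: 0.0
```

Request:
servo_tool([
  [[0,0,0.002,0,0],[0,0,0.004,0,0],[0,0,0.006,0,0],[0,0,0.008,0,0],[0,0,0.0095,0,0],[0,0,0.011,0,0],[0,0,0.012,0,0],[0,0,0.012,0,0]],
])

```text
time: 8.5
position: [0.504, -0.1566, 0.1084]
ee_rot: [3.14, 0.102, 0.003]
wrist_force: [-1.5, 0.9, 13.8]
opening: 0.0003
grip_force: 6.8
```

Request:
servo_tool([
  [[0,0,0.001,0,0],[0,0,0.002,0,0],[0,0,0.002,0,0],[0,0,0.002,0,0],[0,0,-0.006,0,0],[0,0,-0.02,0,0],[0,0,-0.045,0,0],[0,0,-0.08,0,0]],
])

```text
time: 9.17
position: [0.5015, -0.1562, 0.1865]
ee_rot: [-3.139, -0.102, 0.006]
wrist_force: [0.4, 0.2, 0.5]
opening: 0.0004
grip_force: 0.0
```

Request:
servo_tool([
  [[0,0,-0.03,0,0],[0,0,-0.06,0,0],[0,0,-0.09,0,0],[-0.01,0.02,-0.1,0,0],[-0.02,0.05,-0.1,0,0],[-0.02,0.08,-0.1,0,0],[-0.02,0.11,-0.1,0,0],[-0.02,0.11,-0.1,0,0]],
])

```text
time: 9.83
position: [0.489, -0.2732, 0.2872]
ee_rot: [3.139, 0.093, -0.001]
wrist_force: [-1.6, 0.6, -0.6]
opening: 0.0001
grip_force: 0.0
```

```bash
python3 - <<'E'
from h import *
s=cam('side'); o=ctrl.get_obs()
print(o['time'],o['position'],o['wrist_force'])
cv2.imwrite('pics/s5.png',cv2.resize(s['pixels'][200:460,220:480,::-1],None,fx=2.3,fy=2.3,interpolation=2))
E
```

```text
9.8833 [ 0.48934433 -0.2704309   0.28703368] [-0.72802667  1.87150126 -0.0739264 ]
```

View pics/s5.png

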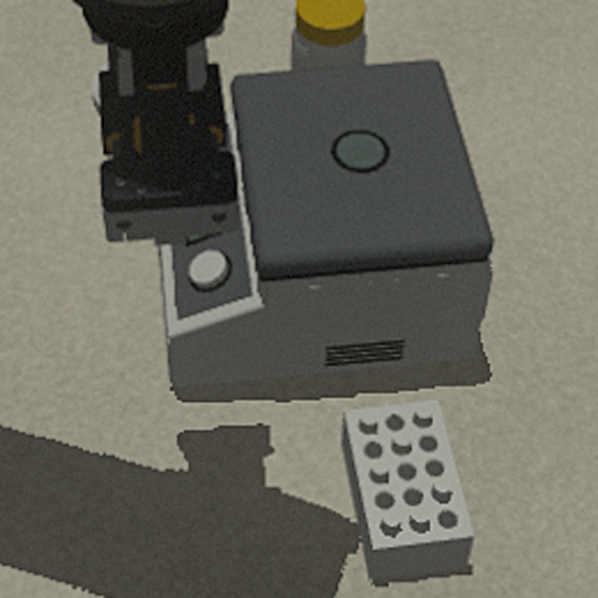

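The lid is flush with the body, with its front edge at about (255,270) in the crop. The start key at (209,268) is back up, the rack hasn't moved, and the arm is clear. Handing in.

```bash
python3 -c "
from bench import ctrl
print(ctrl.job_done())"
```

```text
the job is handed in; nothing more can be done
None
```

I pushed the lid shut past its catch, pressed the start key right down and let it come back up, and handed the job in at about 10 s; the hand-in returned no verdict, so the result rests on the final picture and the contact forces.

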